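# Snap the cap onto the squeeze bottle and bear down

## Task

One of the three sauce squeeze bottles still has a bare nozzle: pick up the loose red cap, set it upright over that nozzle and press straight down until it clicks, then keep pressing firmly so that it is fully home. Finish like that, not letting go: the gripper still bearing down firmly on the cap and the bottle standing upright on the counter. Leave the two capped bottles and the black tub where they stand.

Things in the scene. Friction and masses are not known exactly. Their poses are not given: they have to be found in the camera images.
- cap: Loose red nozzle cap: a round ribbed tube closed at the top, 28 mm across (29 over the ribs), 38 mm tall, 36 g, standing mouth down on the counter. Origin: centre of its open underside (the rim); z up through its closed top. Inside: a mouth 21 mm wide and 14 mm deep with eight sprung snap lips (12.4 mm clear between them) 5 mm above the rim, then a bore 12 mm wide up to 29.5 mm. It fits turned any way round.
- bottle: The filled, uncapped squeeze bottle, loose on the counter, 0.3 to 0.55 kg: cream body 62 mm across and 140 mm tall, white ribbed screw collar 57 mm across from 138 to 160 mm high, then a white cone narrowing to the bare nozzle; 218 mm tall in all. Origin: centre of its underside, z up along its axis.
- nozzle_shoulder (a point): Centre of the flat shoulder (29 mm across) at the foot of the bare nozzle, on the bottle's axis 190 mm above its underside. The cap is fully home when its rim rests flat here. On the way down resistance starts with the rim 6 mm above the shoulder, grows to some 7 to 15 N, drops suddenly (the click) about 3 mm above it and rises hard at the shoulder.
- nozzle_tip (a point): Centre of the top of the bare nozzle, 7 mm across, 28 mm above nozzle_shoulder. Below it the nozzle widens over 4 mm to a straight stem 10.6 mm across that guides the cap's bore, then to a snap bead 16.4 mm across, 8 mm above the shoulder, with a narrow waist under it.
- capped_a: A squeeze bottle of the same kind with its red cap already on, 228 mm tall, 62 mm across, loose. Origin: centre of its underside. Leave it alone.
- capped_b: The other capped squeeze bottle, same as capped_a. Leave it alone.
- tub: Round black food tub with a clear lid, 114 mm across, 60 mm tall, loose. Origin: centre of its underside. Leave it alone.
- lidded_pan: Steel food pan with a steel lid and a loop handle, fixed, about 182 x 320 mm and 132 mm tall over the handle, off to the robot's right, long side along y at yaw 0. Origin: centre of its underside. Not used.
There are look-alikes about, which are no part of the job. What is shaped like the bottle but blue or green is not meant.

How it is judged:
By the outcome, as a careful person would: the job done as asked, in the order asked, and still so for the second after the job is handed in, while the arm keeps its last pose, push and grip.
It also fails if it takes over 48 s, if anything falls off the work surface, if the arm or the gripper's body presses on something with over 40 N, if the wrist force passes 120 N, or if a joint passes its speed limit or range.

## Robot

A 6-joint arm with a two-finger parallel gripper is mounted at the origin on the work surface. World frame = base frame: x ahead of the robot, y to its left, z up, the work surface at z = 0. Lengths are in m, angles in rad, forces in N, time in s.
With the tool pointing down it reaches from about 0.25 to 0.725 m from the base axis. Payload 4 kg.
Tool frame: the origin (TCP) lies on the centre line of the jaws, within the pads' length; the fingertips stand 19 mm ahead of it and the grasp point (between the pads) is the TCP; z points along the fingers, y is the direction in which the jaws open and shut (so a half turn about z gives the same grasp; the last joint's range is limited). The gripper opens to 85 mm and grips with 20 to 120 N. Pads are 22 mm wide; open, the fingers measure 114 mm over their backs; the gripper's body (76 mm by 85 mm) begins 54 mm behind the grasp point. The pads swing forward as they close: fully open they stand 13 mm farther back than shut.
Start: joints at [1.106, 0.241, 0.005, 1.335, 0, 1.571], TCP at [0.224, 0.447, 0.25] pointing down, gripper open.
Joint ranges: [-2.72, 2.72], [-1.05, 1.87], [-1.09, 1.28], [-1.99, 2.15], [-1.42, 1.44], [-3.14, 3.14]. Speed limits (rad/s): [2.79, 2.79, 3.14, 3.14, 3.14, 3.14].

## Interface

Orientations are given as a unit quaternion [x, y, z, w].
In Python, from workcell import bot gives the robot as it stands. The module is installed in compiled form; this text tells all that it offers.
- The arm moves only by the shell command python3 -m handwheel 'ROWS' [OPENING]. ROWS is JSON, a list of rows, each an object of numbers: "dx", "dy", "dz": the shift along the tool's x, y, z as a fraction of full scale; "ax", "ay", "az": the turn, a rotation vector about the tool's x, y, z as a fraction of full scale. In form: [{"dx": .., "dy": .., "dz": .., "ax": .., "ay": .., "az": ..}, ...]. A call has 1 to 12 rows; each row shifts and turns the commanded pose from where the row before left it, along the tool's axes as they then stand; what a row does not reach is not made up. Full scale, the value 1, is 2.5 cm for a shift and 0.15 rad for a turn. A row lasts 1/10 s, in which the tool goes at most 50 mm and 8.59 degrees, less where a joint would pass 70% of its speed; a pose out of reach is approached as far as the arm can. A call with a number of a shift or a turn outside -1 to 1 is refused whole. A call with a gripper value outside its range is refused whole. OPENING is the gripper's target within -1 to 1 (fully open at 1, half-way at 0, shut at -1), set as the call begins (- or left out, the last holds). The fingers move at their own pace and stop on an object; the grip force is fixed at half the most. Time passes only in rows, so rows that do not move let the fingers close. It gives the time, the measured TCP pose, the force and the opening at its end, in the units of the state.
- bot.get_obs(): the state, without advancing time (a new reading comes with each control period).
- bot.camera(name): name is "scene" or "top" or "wrist"; returns a dict with "img" (420x560x3 uint8, red, green, blue), "intrinsics" (3x3 intrinsics, pixels), "eye" and "rotation" of the camera in the world. Camera axes: x right, y down, z forward; pixel columns grow to the right and rows downward; lengths in m; the calibration is good to about 2 mm. The wrist camera is an equidistant fisheye: a pixel r from the principal point sees the ray r / f radians off the axis. A picture is of the moment at which its call begins. There is no depth.
- bot.job_done(): hands the job in, once; it reports no verdict.
Trained networks look in a picture, given as the dict that the camera call returned (one of the last four; its "shot" number tells which), for a name from the list of things; names that differ only in an ending like _2 or _b are one class to them, and where a whole thing is asked for, a point or a joint stands for the part that bears it (a point fixed in the world has none). Each returns a list of dicts, best first, with "confidence" (0 to 1); they miss things now and then, are a little off and sometimes report something else, mostly with a low value. They report only what shows in the picture. A call takes as long as a camera call. They do not tell look-alikes from the thing itself.
- bot.trace(thing, picture): "region" (420x560 bool, what is visible of it) and "rect" ([centre column, centre row, width, height] in pixels, round what is visible of it).
The state is a dict: "clock": time; "joint_pos": joint angles; "joint_vel": joint speeds; "tau": joint torques, N m; "eef_pos": TCP position; "tool_rot": TCP orientation; "ft_force": force on the tool from outside, world axes, zero at the start; "ft_torque": the same for the moment, N m; "grip_width": finger opening in m.
Only numpy, scipy, OpenCV 4.12 (cv2) and the standard library are available. Lean on these libraries where they do the work, as an engineer would, in place of code of your own. Each camera call takes 0.05 s, during which the arm holds its last target.

## Working session

There is one attempt and no reset: what is moved stays moved. The work goes in short steps, Python scripts to look and compute and a shell command to move; the robot and the scene stay as the last step left them, time stands still between calls to the robot, and variables do not carry over. Pictures are saved under pics/ and viewed, and the job is handed in when it is done.

```bash
mkdir -p pics; cat > h.py <<'E'
import numpy as np, cv2
from workcell import bot
def save(c,n): cv2.imwrite('pics/'+n+'.png',cv2.cvtColor(c['img'],cv2.COLOR_RGB2BGR))
def ray(c,u,v):
    K=np.array(c['intrinsics']);d=np.array([(u-K[0,2])/K[0,0],(v-K[1,2])/K[1,1],1.])
    return np.array(c['rotation'])@d
def atz(c,u,v,z):
    d=ray(c,u,v);e=np.array(c['eye']);return e+d*(z-e[2])/d[2]
def proj(c,p):
    q=np.array(c['rotation']).T@(np.array(p)-np.array(c['eye']));K=np.array(c['intrinsics'])
    return K[0,0]*q[0]/q[2]+K[0,2],K[1,1]*q[1]/q[2]+K[1,2]
E
python3 - <<'E'
from h import *
o=bot.get_obs();print({k:np.round(v,3) for k,v in o.items()})
for n in ['scene','top']:
    c=bot.camera(n);save(c,n+'0');print(n,c['eye'],np.round(c['rotation'],3).tolist(),c['intrinsics'])
    for t in ['cap','bottle','capped_a','tub']:
        for r in bot.trace(t,c)[:4]: print(t,r['confidence'],np.round(r['rect'],1))
E
```

```text
{'clock': np.float64(0.0), 'joint_pos': array([ 1.106,  0.241,  0.004,  1.335, -0.   ,  1.571]), 'joint_vel': array([-0.001, -0.001,  0.   , -0.001,  0.001, -0.   ]), 'tau': array([-1.0000e-03, -3.7232e+01,  2.5241e+01,  1.7000e-02,  0.0000e+00,
        0.0000e+00]), 'eef_pos': array([0.224, 0.446, 0.249]), 'tool_rot': array([ 0.23 ,  0.973, -0.001, -0.   ]), 'ft_force': array([-0.041,  0.321,  0.882]), 'ft_torque': array([0.016, 0.017, 0.017]), 'grip_width': np.float64(0.085)}
scene [ 0.91323942 -0.69263661  1.03974216] [0.909, 0.254, -0.081, -0.32] [[393.89973551   0.         280.99088319]
 [  0.         393.89973551 209.1205428 ]
 [  0.           0.           1.        ]]
cap 0.53 [223.8 237.   16.2  13.2]
bottle 0.97 [336.1 182.6  24.1  52.9]
bottle 0.92 [366.3 139.2  20.4  51.7]
bottle 0.77 [384.6 161.7  23.3  49.7]
bottle 0.61 [370.7 177.8  23.   58.5]
capped_a 0.85 [272.  258.4  21.7  51. ]
capped_a 0.62 [312.8 209.6  24.7  57.3]
tub 0.93 [329.6 136.1  32.9  28.1]
top [ 0.41804129 -0.07677429  1.72625135] [0.71, -0.703, 0.026, -0.033] [[519.48921352   0.         278.34232004]
 [  0.         519.48921352 210.03308575]
 [  0.           0.           1.        ]]
cap 0.63 [315.5 254.3  10.7   7.3]
bottle 0.97 [213.5 186.2  26.2  19.3]
bottle 0.87 [192.9 156.4  34.5  30.6]
bottle 0.85 [136.4 184.4  28.5  22.4]
bottle 0.66 [160.5 154.4  34.2  27.5]
capped_a 0.91 [329.9 193.2  21.3  22.2]
capped_a 0.75 [257.2 188.2  21.3  26. ]
tub 0.8 [140.1 232.9  37.1  34.5]
```

```bash
sed -i "s/^from workcell/from scipy.spatial.transform import Rotation as R\nfrom workcell/; s/np.array(c\['rotation'\])/R.from_quat(c['rotation']).as_matrix()/" h.py; cat h.py|head -20
python3 -c "
import cv2
for n in ['scene0','top0']:
    a=cv2.imread('pics/'+n+'.png');a=a[90:300,80:480] ;cv2.imwrite('pics/'+n+'z.png',cv2.resize(a,None,fx=2,fy=2,interpolation=cv2.INTER_CUBIC))"
```

```text
import numpy as np, cv2
from scipy.spatial.transform import Rotation as R
from workcell import bot
def save(c,n): cv2.imwrite('pics/'+n+'.png',cv2.cvtColor(c['img'],cv2.COLOR_RGB2BGR))
def ray(c,u,v):
    K=np.array(c['intrinsics']);d=np.array([(u-K[0,2])/K[0,0],(v-K[1,2])/K[1,1],1.])
    return R.from_quat(c['rotation']).as_matrix()@d
def atz(c,u,v,z):
    d=ray(c,u,v);e=np.array(c['eye']);return e+d*(z-e[2])/d[2]
def proj(c,p):
    q=R.from_quat(c['rotation']).as_matrix().T@(np.array(p)-np.array(c['eye']));K=np.array(c['intrinsics'])
    return K[0,0]*q[0]/q[2]+K[0,2],K[1,1]*q[1]/q[2]+K[1,2]
```

View pics/scene0z.png

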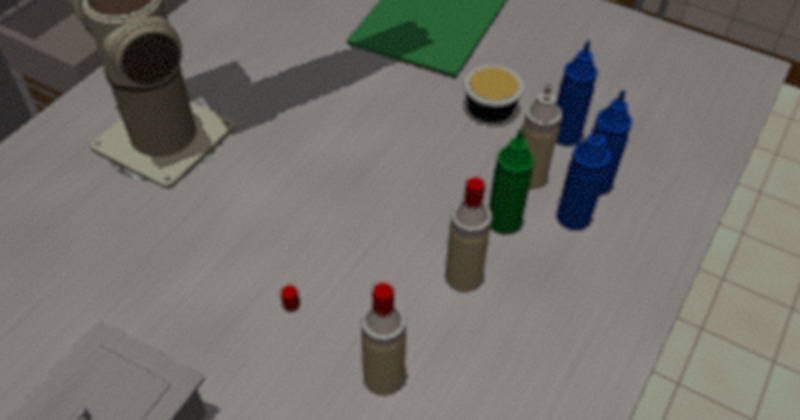

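View pics/top0z.png

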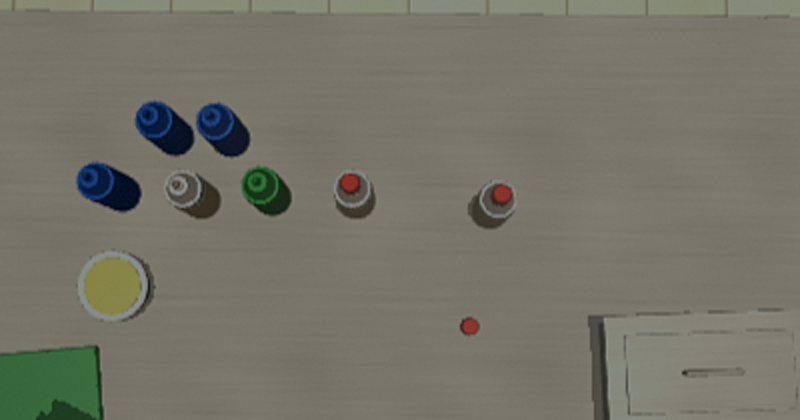

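The scene view shows the cream, bare bottle (full-image nozzle tip about (353,134)), between one green and three blue look-alikes. The loose red cap is at about (225,239). In the top view the bare nozzle is at about (169,183) and the cap at (315,253).

```bash
python3 - <<'E'
from h import *
from scipy.optimize import least_squares
cs=bot.camera('scene');ct=bot.camera('top')
def tri(a,b):
    f=lambda p:np.r_[np.array(proj(cs,p))-a,np.array(proj(ct,p))-b]
    r=least_squares(f,[.5,0,.1]);return r.x,r.fun
def red(c,box):
    u0,v0,u1,v1=box;im=c['img'][v0:v1,u0:u1].astype(int);m=(im[...,0]>1.8*im[...,1])&(im[...,0]>60)
    ys,xs=np.nonzero(m);return xs.mean()+u0,ys.mean()+v0,len(xs)
a=red(cs,(210,225,240,252));b=red(ct,(305,242,326,264));print('cap',a,b,tri(a[:2],b[:2]),atz(ct,b[0],b[1],.036))
print('tip',tri((353.5,134.5),(168.5,182.8)))
a=red(cs,(260,225,285,250));b=red(ct,(320,175,345,200));print('capA',a,b,tri(a[:2],b[:2]))
a=red(cs,(305,175,330,200));b=red(ct,(245,170,270,195));print('capB',a,b,tri(a[:2],b[:2]))
p=tri((353.5,134.5),(168.5,182.8))[0]
for n,c,u,v in(('s',cs,350,150),('t',ct,170,183)):
    a=c['img'][v-40:v+40,u-50:u+50];cv2.imwrite(f'pics/tip_{n}.png',cv2.cvtColor(cv2.resize(a,None,fx=7,fy=7,interpolation=cv2.INTER_NEAREST),cv2.COLOR_RGB2BGR))
for n,c in (('g_t',ct),):
    for q in [(175+35,183),(152+15,146),(182+8,148),(122+6,180),(109/1+27,232)]: print(atz(c,q[0],q[1],.2))
E
```

```text
cap (np.float64(224.41772151898735), np.float64(238.16455696202533), 79) (np.float64(314.35849056603774), np.float64(252.67924528301887), 53) (array([ 0.420911  , -0.1796353 ,  0.02379184]), array([ 0.57260733, -0.0580098 ,  0.39303863,  0.46309304])) [ 0.42237283 -0.17761795  0.036     ]
tip (array([0.62352929, 0.26391206, 0.20942724]), array([-0.27557007,  0.023316  , -0.115944  , -0.23059275]))
capA (np.float64(271.08527131782944), np.float64(238.47286821705427), 129) (np.float64(330.3857142857143), np.float64(186.62857142857143), 70) (array([ 0.61376442, -0.21429295,  0.21302796]), array([ 0.58942957, -0.0563622 ,  0.39969145,  0.55660096]))
capB (np.float64(317.02), np.float64(184.99), 100) (np.float64(254.28571428571428), np.float64(181.05714285714285), 70) (array([0.6282571 , 0.00934832, 0.21254513]), array([ 0.61918213, -0.05537716,  0.3295119 ,  0.55687153]))
[0.62464953 0.14234965 0.2       ]
[0.73479371 0.27327194 0.2       ]
[0.72932675 0.20434603 0.2       ]
[0.63140103 0.38646808 0.2       ]
[0.47719676 0.35747398 0.2       ]
```

View pics/tip_s.png

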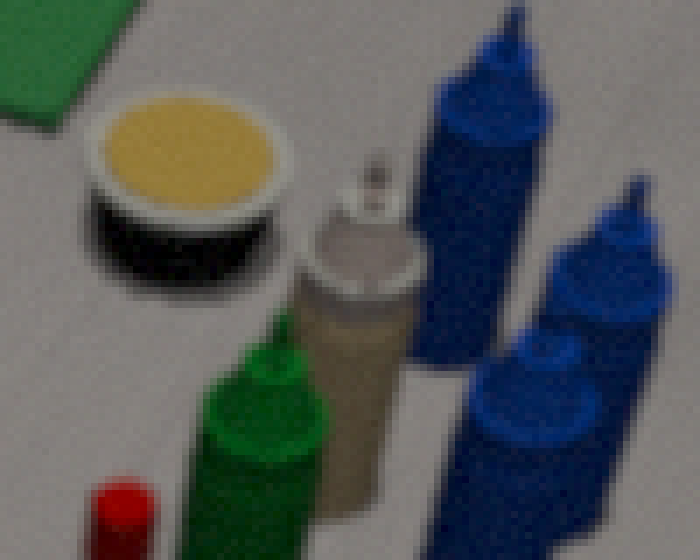

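View pics/tip_t.png

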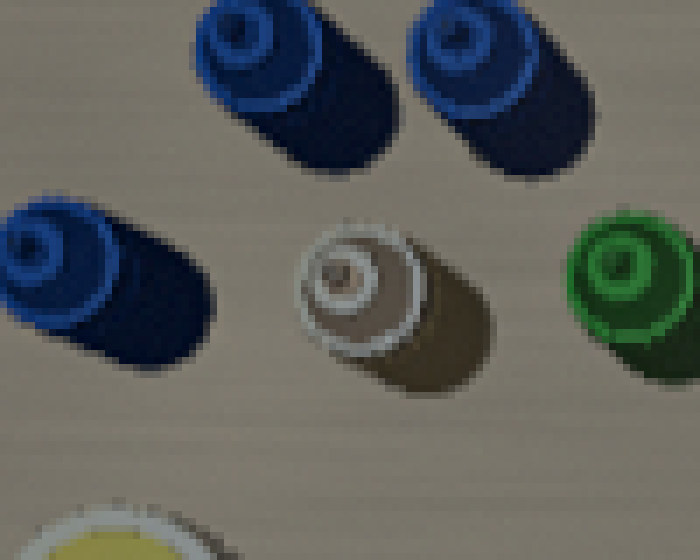

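```bash
python3 -m handwheel '[{"az":1},{"az":1},{"az":1},{"az":1},{"az":1},{"az":1},{"az":1},{"az":0.38},{"dx":-1,"dy":0.3},{"dx":-1,"dy":0.3},{"dx":-1,"dy":0.3},{"dx":-1,"dy":0.3}]' 1; python3 -m handwheel '[{"dx":-1,"dy":0.3},{"dx":-1,"dy":0.3},{"dx":-1,"dy":0.3},{"dx":-1,"dy":0.3},{"dx":-1,"dy":0.3},{"dx":-1,"dy":0.3},{"dx":-1,"dy":0.3},{"dx":-1,"dy":0.3},{"dx":-1,"dy":0.3},{"dx":-1,"dy":0.3},{"dx":-1,"dy":0.3},{"dx":-1,"dy":0.3}]'
python3 -c "
from h import *
o=bot.get_obs();print({k:np.round(v,3) for k,v in o.items()})"
```

```text
{'clock': np.float64(0.6), 'joint_pos': array([ 1.106,  0.241,  0.005,  1.335, -0.   ,  1.571]), 'joint_vel': array([-0.001, -0.001,  0.   ,  0.001,  0.001,  0.   ]), 'tau': array([ 0.0000e+00, -3.7197e+01,  2.5257e+01,  1.0000e-03,  0.0000e+00,
       -0.0000e+00]), 'eef_pos': array([0.224, 0.447, 0.25 ]), 'tool_rot': array([0.23 , 0.973, 0.   , 0.   ]), 'ft_force': array([0.277, 0.734, 0.438]), 'ft_torque': array([-0.061, -0.   , -0.011]), 'grip_width': np.float64(0.085)}invalid input
invalid input
```

```bash
python3 -m handwheel '[{"dx":0,"dy":0,"dz":0,"ax":0,"ay":0,"az":1},{"dx":0,"dy":0,"dz":0,"ax":0,"ay":0,"az":1},{"dx":0,"dy":0,"dz":0,"ax":0,"ay":0,"az":1},{"dx":0,"dy":0,"dz":0,"ax":0,"ay":0,"az":1},{"dx":0,"dy":0,"dz":0,"ax":0,"ay":0,"az":1},{"dx":0,"dy":0,"dz":0,"ax":0,"ay":0,"az":1},{"dx":0,"dy":0,"dz":0,"ax":0,"ay":0,"az":1},{"dx":0,"dy":0,"dz":0,"ax":0,"ay":0,"az":0.38}]' 1
```

```text
clock: 1.4
eef_pos: [0.2241, 0.447, 0.2503]
tool_rot: [0.709, 0.705, 0.0, -0.0]
ft_force: [0.5, 0.4, -0.7]
grip_width: 0.0853
```

```bash
python3 -m handwheel '[{"dx":-1,"dy":0.3,"dz":0,"ax":0,"ay":0,"az":0},{"dx":-1,"dy":0.3,"dz":0,"ax":0,"ay":0,"az":0},{"dx":-1,"dy":0.3,"dz":0,"ax":0,"ay":0,"az":0},{"dx":-1,"dy":0.3,"dz":0,"ax":0,"ay":0,"az":0},{"dx":-1,"dy":0.3,"dz":0,"ax":0,"ay":0,"az":0},{"dx":-1,"dy":0.3,"dz":0,"ax":0,"ay":0,"az":0},{"dx":-1,"dy":0.3,"dz":0,"ax":0,"ay":0,"az":0},{"dx":-1,"dy":0.3,"dz":0,"ax":0,"ay":0,"az":0},{"dx":-1,"dy":0.3,"dz":0,"ax":0,"ay":0,"az":0},{"dx":-1,"dy":0.3,"dz":0,"ax":0,"ay":0,"az":0},{"dx":-1,"dy":0.3,"dz":0,"ax":0,"ay":0,"az":0},{"dx":-1,"dy":0.3,"dz":0,"ax":0,"ay":0,"az":0}]' 1
```

```text
clock: 2.6
eef_pos: [0.314, 0.1459, 0.2505]
tool_rot: [0.707, 0.707, 0.0, 0.0]
ft_force: [0.4, 0.5, -0.2]
grip_width: 0.0849
```

```bash
python3 -m handwheel '[{"dx":-1,"dy":0.35,"dz":0,"ax":0,"ay":0,"az":0},{"dx":-1,"dy":0.35,"dz":0,"ax":0,"ay":0,"az":0},{"dx":-1,"dy":0.35,"dz":0,"ax":0,"ay":0,"az":0},{"dx":-1,"dy":0.35,"dz":0,"ax":0,"ay":0,"az":0},{"dx":-1,"dy":0.35,"dz":0,"ax":0,"ay":0,"az":0},{"dx":-1,"dy":0.35,"dz":0.2,"ax":0,"ay":0,"az":0},{"dx":-1,"dy":0.35,"dz":0.4,"ax":0,"ay":0,"az":0},{"dx":-1,"dy":0.35,"dz":0.5,"ax":0,"ay":0,"az":0},{"dx":-1,"dy":0.35,"dz":0.5,"ax":0,"ay":0,"az":0},{"dx":-1,"dy":0.35,"dz":0.5,"ax":0,"ay":0,"az":0},{"dx":-1,"dy":0.35,"dz":0.5,"ax":0,"ay":0,"az":0},{"dx":-1,"dy":0.35,"dz":0.5,"ax":0,"ay":0,"az":0}]' 1
python3 - <<'E'
from h import *
c=bot.camera('wrist');save(c,'w1');print(c['eye'],c['rotation'],c['intrinsics'],bot.get_obs()['eef_pos'])
E
```

```text
clock: 3.8
eef_pos: [0.4188, -0.1544, 0.1725]
tool_rot: [0.708, 0.707, 0.0, 0.0]
ft_force: [0.2, 0.0, 0.5]
grip_width: 0.0857
[ 0.42000706 -0.08832669  0.29654827] [ 9.91215713e-01 -1.38165100e-03  4.57427230e-04  1.32247091e-01] [[325.1922621    0.         279.56919802]
 [  0.         325.1922621  213.56001849]
 [  0.           0.           1.        ]] [ 0.41954136 -0.15723095  0.17065519]
```

View pics/w1.png

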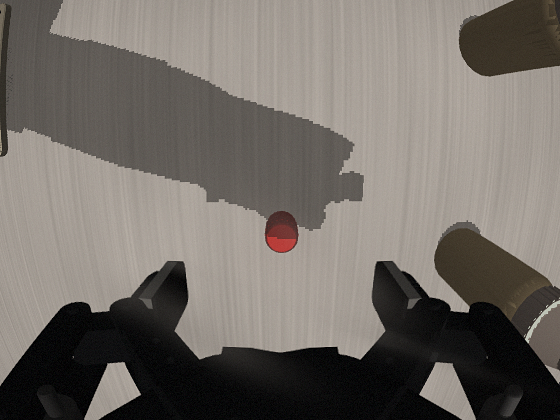

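The wrist view shows the cap at about (282,232), its top disc centred near (282,237), between the open fingers in image x.

```bash
cat >> h.py <<'E'
def wray(c,u,v):
    K=np.array(c['intrinsics']);d=np.array([u-K[0,2],v-K[1,2]]);r=np.hypot(*d);t=r/K[0,0]
    return R.from_quat(c['rotation']).as_matrix()@np.r_[np.sin(t)*d/max(r,1e-9),np.cos(t)]
def wproj(c,p):
    q=R.from_quat(c['rotation']).as_matrix().T@(np.array(p)-np.array(c['eye']));K=np.array(c['intrinsics'])
    h=np.hypot(q[0],q[1]);t=np.arctan2(h,q[2]);return np.array([K[0,2]+K[0,0]*t*q[0]/h,K[1,2]+K[0,0]*t*q[1]/h])
def watz(c,u,v,z):
    d=wray(c,u,v);e=np.array(c['eye']);return e+d*(z-e[2])/d[2]
def cyl(c,x,y,parts,n=60):
    a=np.linspace(0,2*np.pi,n,endpoint=False)
    return np.array([wproj(c,[x+r*np.cos(t),y+r*np.sin(t),z]) for r,z in parts for t in a])
E
python3 - <<'E'
from h import *
from scipy.optimize import minimize
c=bot.camera('wrist');o=bot.get_obs();im=c['img'].astype(int)
m=(im[...,0]>1.6*im[...,1])&(im[...,0]>45);m=cv2.morphologyEx(m.astype(np.uint8),cv2.MORPH_OPEN,np.ones((3,3)))
ys,xs=np.nonzero(m);print(xs.min(),xs.max(),ys.min(),ys.max(),len(xs))
def f(p):
    h=cv2.convexHull(cyl(c,p[0],p[1],[(.0142,0),(.0142,.038)]).astype(np.float32)*1)
    b=np.zeros(m.shape,np.uint8);cv2.fillConvexPoly(b,np.round(h*16).astype(np.int32),1,shift=4);return (b!=m).sum()
r=minimize(f,[.42,-.178],method='Nelder-Mead',options=dict(initial_simplex=[[.42,-.178],[.426,-.178],[.42,-.172]]));print(r.x,r.fun,o['eef_pos'],np.round(o['joint_pos'],3))
E
```

```text
265 295 208 249 876
[ 0.42133892 -0.18003818] 364.0 [ 0.41863641 -0.15535704  0.17131827] [-3.550e-01  1.910e-01 -2.730e-01  1.109e+00 -1.000e-03  1.220e+00]
```

```bash
python3 - <<'E'
from h import *
c=bot.camera('wrist');im=c['img'].copy()
for x,y,col in((.4213,-.180,(0,255,0)),(.4205,-.178,(255,255,0))):
    for z in(0,.038): cv2.polylines(im,[np.round(cyl(c,x,y,[(.0142,z)])*16).astype(np.int32)],True,col,1,shift=4)
a=np.hstack([cv2.resize(i[190:270,240:325],None,fx=4.5,fy=6,interpolation=cv2.INTER_NEAREST) for i in(c['img'],im)])
save(dict(img=a),'w1z')
E
```

```text
(no output)
```

View pics/w1z.png

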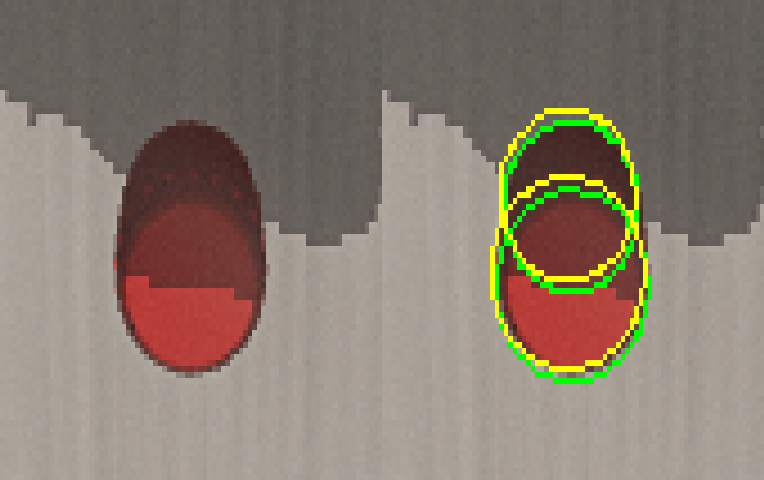

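```bash
python3 -m handwheel '[{"dx":-0.5,"dy":0.04,"dz":1,"ax":0,"ay":0,"az":0},{"dx":-0.5,"dy":0.04,"dz":1,"ax":0,"ay":0,"az":0},{"dx":0,"dy":0,"dz":1,"ax":0,"ay":0,"az":0},{"dx":0,"dy":0,"dz":1,"ax":0,"ay":0,"az":0},{"dx":0,"dy":0,"dz":0,"ax":0,"ay":0,"az":0},{"dx":0,"dy":0,"dz":0,"ax":0,"ay":0,"az":0}]' 1
python3 - <<'E'
from h import *
P=[]
for i in range(3):
    c=bot.camera('wrist');P.append(bot.get_obs()['eef_pos'])
print(np.mean(P,0),np.std(P,0))
im=c['img'].copy()
for x,y,col in((.4213,-.180,(0,255,0)),(.4205,-.178,(255,255,0))):
    for z in(0,.038): cv2.polylines(im,[np.round(cyl(c,x,y,[(.0142,z)])*16).astype(np.int32)],True,col,1,shift=4)
save(dict(img=im),'w2')
E
```

```text
clock: 4.55
eef_pos: [0.4205, -0.1776, 0.0734]
tool_rot: [0.707, 0.707, -0.0, -0.0]
ft_force: [0.7, -0.6, 0.4]
grip_width: 0.0854
[ 0.42159871 -0.17825829  0.0743503 ] [0.0002271  0.00017076 0.00018049]
```

View pics/w2.png

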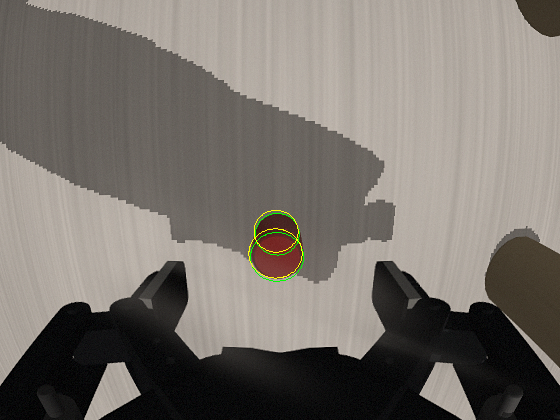

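The cap outline fits at about (0.421,-0.179), so the jaws are over it. I'll lower and close.

```bash
python3 -m handwheel '[{"dx":-0.04,"dy":0,"dz":0.7,"ax":0,"ay":0,"az":0},{"dx":0,"dy":0,"dz":0.7,"ax":0,"ay":0,"az":0},{"dx":0,"dy":0,"dz":0.45,"ax":0,"ay":0,"az":0},{"dx":0,"dy":0,"dz":0.24,"ax":0,"ay":0,"az":0},{"dx":0,"dy":0,"dz":0,"ax":0,"ay":0,"az":0},{"dx":0,"dy":0,"dz":0,"ax":0,"ay":0,"az":0}]' 1
python3 -m handwheel '[{"dx":0,"dy":0,"dz":0,"ax":0,"ay":0,"az":0},{"dx":0,"dy":0,"dz":0,"ax":0,"ay":0,"az":0},{"dx":0,"dy":0,"dz":0,"ax":0,"ay":0,"az":0},{"dx":0,"dy":0,"dz":0,"ax":0,"ay":0,"az":0},{"dx":0,"dy":0,"dz":0,"ax":0,"ay":0,"az":0},{"dx":0,"dy":0,"dz":0,"ax":0,"ay":0,"az":0},{"dx":0,"dy":0,"dz":0,"ax":0,"ay":0,"az":0},{"dx":0,"dy":0,"dz":0,"ax":0,"ay":0,"az":0},{"dx":0,"dy":0,"dz":0,"ax":0,"ay":0,"az":0},{"dx":0,"dy":0,"dz":0,"ax":0,"ay":0,"az":0}]' -1
python3 - <<'E'
from h import *
c=bot.camera('wrist');print(bot.get_obs()['eef_pos']);save(c,'w3')
E
```

```text
clock: 5.3
eef_pos: [0.421, -0.1794, 0.0211]
tool_rot: [0.707, 0.707, 0.0, 0.0]
ft_force: [-0.2, -0.4, 0.7]
grip_width: 0.0856
clock: 6.3
eef_pos: [0.4207, -0.1794, 0.0209]
tool_rot: [0.707, 0.707, 0.0, 0.0]
ft_force: [-1.2, -0.2, 5.2]
grip_width: 0.0267
[ 0.42073185 -0.17935812  0.02092456]
```

View pics/w3.png

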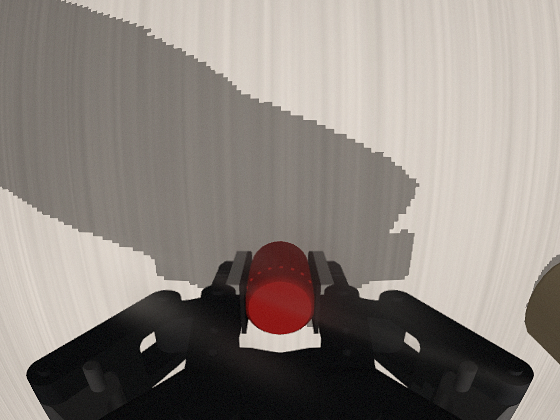

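```bash
python3 -m handwheel '[{"dx":0,"dy":0,"dz":-0.5,"ax":0,"ay":0,"az":0},{"dx":0,"dy":0,"dz":-1,"ax":0,"ay":0,"az":0},{"dx":0,"dy":0,"dz":-1,"ax":0,"ay":0,"az":0},{"dx":1,"dy":0,"dz":-1,"ax":0,"ay":0,"az":0},{"dx":1,"dy":0,"dz":-1,"ax":0,"ay":0,"az":0},{"dx":1,"dy":0,"dz":-1,"ax":0,"ay":0,"az":0},{"dx":1,"dy":0,"dz":-1,"ax":0,"ay":0,"az":0},{"dx":1,"dy":0,"dz":-1,"ax":0,"ay":0,"az":0},{"dx":1,"dy":0,"dz":-1,"ax":0,"ay":0,"az":0},{"dx":1,"dy":0,"dz":-1,"ax":0,"ay":0,"az":0},{"dx":1,"dy":0,"dz":-0.7,"ax":0,"ay":0,"az":0},{"dx":0.5,"dy":0,"dz":0,"ax":0,"ay":0,"az":0}]' -1
python3 -m handwheel '[{"dx":0.6,"dy":0.7,"dz":0,"ax":0,"ay":0,"az":0},{"dx":0.6,"dy":0.7,"dz":0,"ax":0,"ay":0,"az":0},{"dx":0.6,"dy":0.7,"dz":0,"ax":0,"ay":0,"az":0},{"dx":0.6,"dy":0.7,"dz":0,"ax":0,"ay":0,"az":0},{"dx":0.6,"dy":0.7,"dz":0,"ax":0,"ay":0,"az":0},{"dx":0.6,"dy":0.7,"dz":0,"ax":0,"ay":0,"az":0},{"dx":0.6,"dy":0.7,"dz":0,"ax":0,"ay":0,"az":0},{"dx":0.6,"dy":0.7,"dz":0,"ax":0,"ay":0,"az":0},{"dx":0.6,"dy":0.7,"dz":0,"ax":0,"ay":0,"az":0},{"dx":0.6,"dy":0.7,"dz":0,"ax":0,"ay":0,"az":0},{"dx":0.6,"dy":0.7,"dz":0,"ax":0,"ay":0,"az":0},{"dx":0,"dy":0,"dz":0,"ax":0,"ay":0,"az":0}]' -1
python3 - <<'E'
from h import *
c=bot.camera('wrist');o=bot.get_obs();print(o['eef_pos'],o['tool_rot'],c['eye'],c['rotation'],np.round(o['joint_pos'],3),o['ft_force']);save(c,'w4')
E
```

```text
clock: 7.55
eef_pos: [0.422, 0.0348, 0.2776]
tool_rot: [0.707, 0.707, 0.002, 0.001]
ft_force: [-0.4, -0.6, -0.8]
grip_width: 0.0265
clock: 8.75
eef_pos: [0.6144, 0.1991, 0.2717]
tool_rot: [0.707, 0.707, -0.002, -0.001]
ft_force: [0.9, -0.8, -0.8]
grip_width: 0.0262
[0.61337122 0.19812806 0.2722732 ] [ 0.70723873  0.70697124 -0.00208843 -0.00083096] [0.61594975 0.26529127 0.39577896] [ 9.91151458e-01 -4.35489683e-04 -1.41504189e-03  1.32727523e-01] [ 0.313  0.543  0.51   1.542 -0.     1.884] [-0.28313502  0.53074192 -0.67588407]
```

View pics/w4.png

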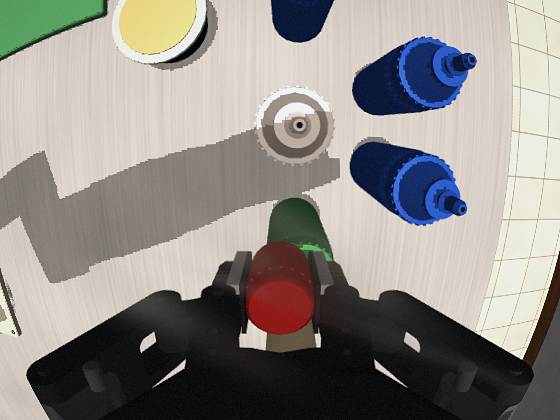

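```bash
python3 - <<'E'
from h import *
c=bot.camera('wrist');P=[bot.get_obs()['eef_pos']];bot.camera('wrist');P.append(bot.get_obs()['eef_pos']);t=np.mean(P,0);print('tcp',P)
im=c['img'].copy()
a=cv2.resize(im[75:175,245:345],None,fx=6,fy=6,interpolation=cv2.INTER_CUBIC);save(dict(img=a),'w4z')
for dy,col in((0,(0,255,0)),(.002,(255,255,0))):
    for z in(-.021,.017): cv2.polylines(im,[np.round(cyl(c,t[0],t[1]+dy,[(.0142,t[2]+z)])*16).astype(np.int32)],True,col,1,shift=4)
a=cv2.resize(im[225:345,225:345],None,fx=5,fy=5,interpolation=cv2.INTER_NEAREST);save(dict(img=a),'w4c')
print('tip',watz(c,299,125,.218))
E
```

```text
tcp [array([0.61287482, 0.19758876, 0.27307426]), array([0.61268777, 0.19731085, 0.27390258])]
tip [0.62500983 0.26541223 0.218     ]
```

View pics/w4z.png

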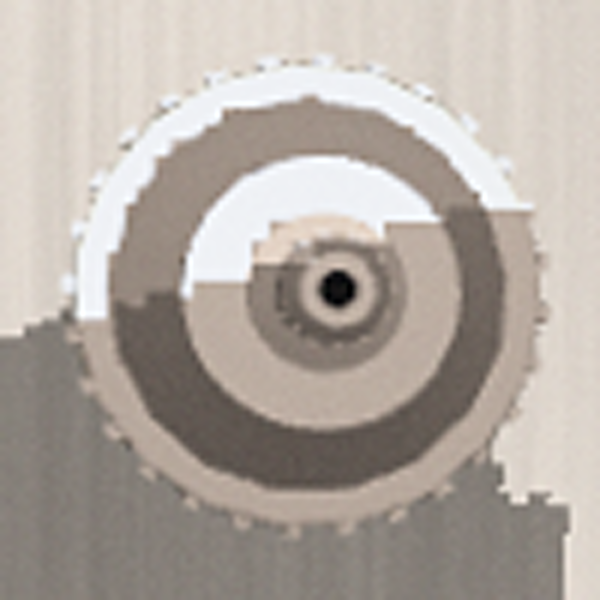

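View pics/w4c.png

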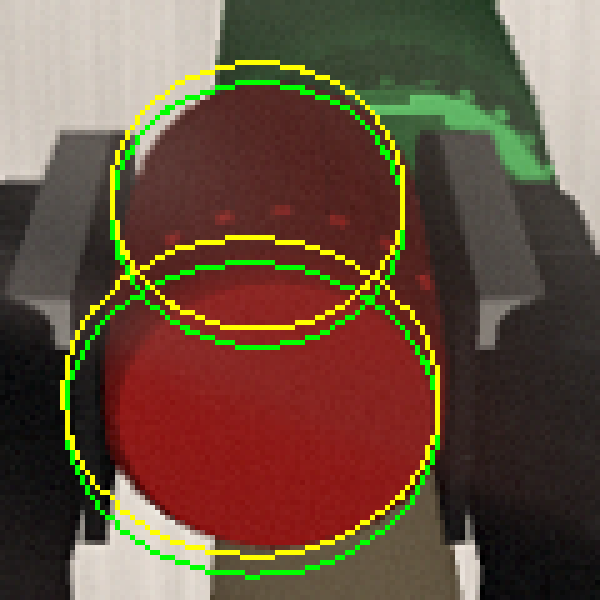

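Wrist view: the bare nozzle's hole is at (301,123), which puts the tip near (0.623,0.265). The cap sits centred and upright in the jaws. I'll move above the tip and check again.

```bash
python3 -m handwheel '[{"dx":0.7,"dy":0.42,"dz":0,"ax":0,"ay":0,"az":0},{"dx":0.7,"dy":0,"dz":0,"ax":0,"ay":0,"az":0},{"dx":0.7,"dy":0,"dz":0,"ax":0,"ay":0,"az":0},{"dx":0.58,"dy":0,"dz":0,"ax":0,"ay":0,"az":0},{"dx":0,"dy":0,"dz":0.45,"ax":0,"ay":0,"az":0},{"dx":0,"dy":0,"dz":0.4,"ax":0,"ay":0,"az":0},{"dx":0,"dy":0,"dz":0,"ax":0,"ay":0,"az":0},{"dx":0,"dy":0,"dz":0,"ax":0,"ay":0,"az":0},{"dx":0,"dy":0,"dz":0,"ax":0,"ay":0,"az":0},{"dx":0,"dy":0,"dz":0,"ax":0,"ay":0,"az":0}]' -1
python3 - <<'E'
from h import *
c=bot.camera('wrist');o=bot.get_obs();s=bot.camera('scene');t=bot.camera('top');o2=bot.get_obs();print(o['eef_pos'],o2['eef_pos'],o2['tool_rot'],c['eye'],R.from_quat(c['rotation']).as_matrix().round(4).tolist())
f=lambda a,k:cv2.resize(a,None,fx=k,fy=k,interpolation=cv2.INTER_CUBIC)
save(dict(img=np.hstack([f(c['img'][200:350,220:340],4)[:480],f(s['img'][100:180,320:385],6)])),'w5')
save(dict(img=f(t['img'][150:230,130:230],6)),'w5t')
save(c,'w5full')
E
```

```text
clock: 9.9
eef_pos: [0.6242, 0.2648, 0.255]
tool_rot: [0.708, 0.707, 0.001, 0.0]
ft_force: [-0.5, -0.4, -0.8]
grip_width: 0.0264
[0.62425037 0.26489191 0.25502444] [0.62414901 0.2649068  0.2547909 ] [7.07588786e-01 7.06624337e-01 3.60518447e-04 1.60070312e-04] [0.62535016 0.33087397 0.37918006] [[1.0, -0.0033, 0.001], [-0.0029, -0.9652, -0.2616], [0.0018, 0.2616, -0.9652]]
```

View pics/w5.png

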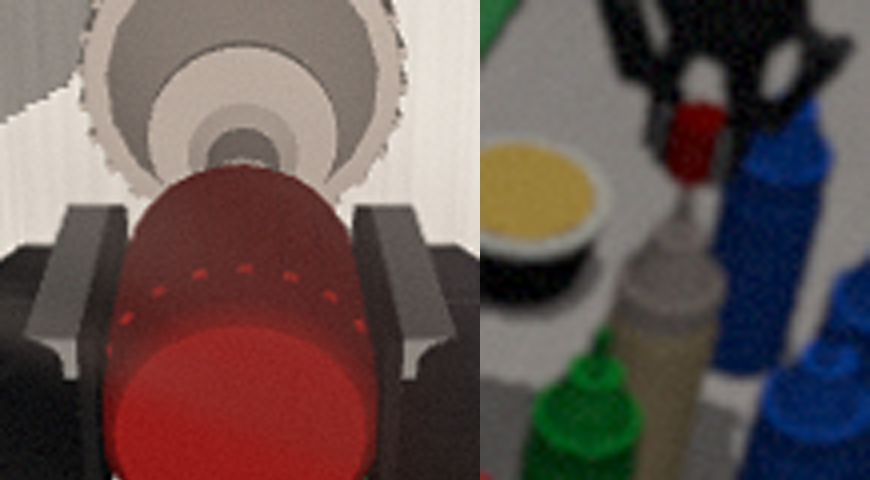

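View pics/w5full.png

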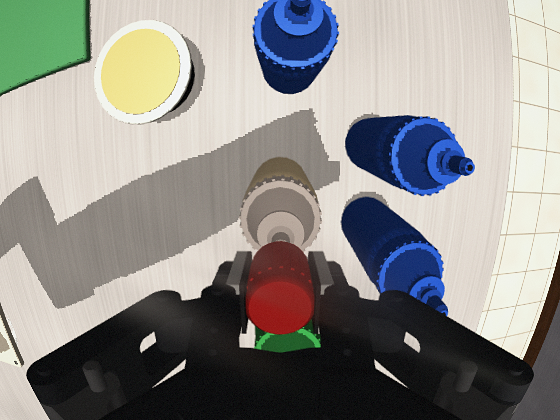

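```bash
python3 - <<'E'
from h import *
c=bot.camera('wrist');P=[]
o=bot.get_obs();t=o['eef_pos'];print(t)
for y in (.262,.264,.266):
    q=cyl(c,.6242,y,[(.0145,.190)]);e=cyl(c,.6242,y,[(.031,.140)]);w=cyl(c,.6242,y,[(.0285,.160)]);print(y,'shoulder top row',q[:,1].min(),'cols',q[:,0].min(),q[:,0].max(),'collar160 min row',w[:,1].min(),w[:,0].min(),w[:,0].max())
for dz in (-.019,-.021,-.023):
  for r in(.014,.0145):
    q=cyl(c,t[0],t[1],[(r,t[2]+dz)]);print(dz,r,'rim top row',q[:,1].min(),q[:,0].min(),q[:,0].max())
a=cv2.resize(c['img'][150:300,215:345],None,fx=5,fy=4,interpolation=cv2.INTER_CUBIC);save(dict(img=a),'w6')
E
```

```text
[0.624099   0.26493377 0.25467719]
0.262 shoulder top row 218.66917200346637 cols 254.24026083603076 301.11551635537745 collar160 min row 186.82872067135938 237.6780398830525 318.05807773036656
0.264 shoulder top row 215.48111509122526 cols 254.1525086126347 301.1737202851755 collar160 min row 183.95085554386844 237.56714663607454 318.14518217440894
0.266 shoulder top row 212.27561259735432 cols 254.06571164378266 301.23100982572106 collar160 min row 181.0640194841706 237.45764623486286 318.23093281354204
-0.019 0.014 rim top row 240.69154446439117 248.13771469168162 305.994977271607
-0.019 0.0145 rim top row 239.6873272435429 247.11161910609718 307.0238074438756
-0.021 0.014 rim top row 239.25241297478397 248.49699130305186 305.68161798821825
-0.021 0.0145 rim top row 238.25888761721484 247.4826668491564 306.69858545000307
-0.023 0.014 rim top row 237.84799305072568 248.84858158420144 305.37499748798996
-0.023 0.0145 rim top row 236.86497587608108 247.84578100858374 306.3803533894325
```

View pics/w6.png

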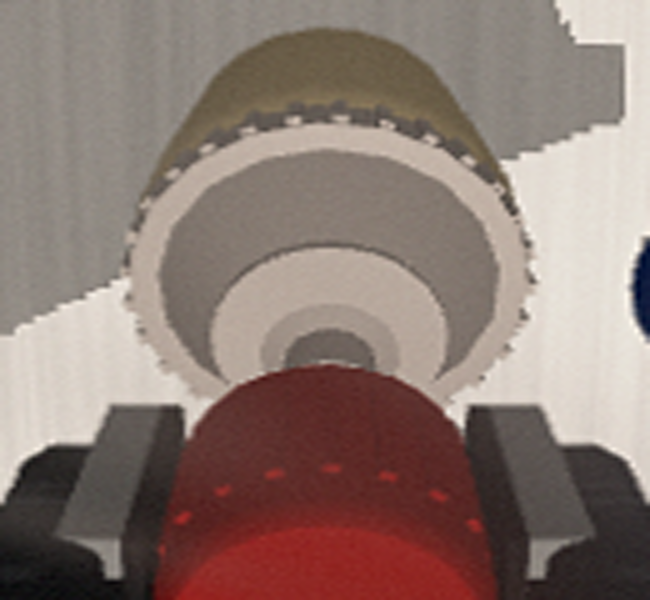

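View pics/w5t.png

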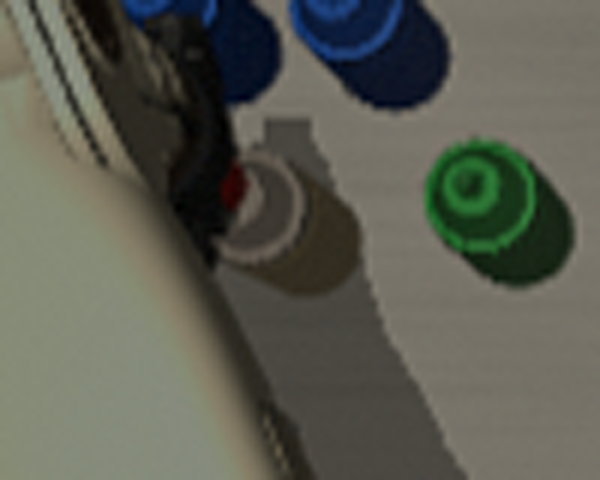

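```bash
python3 - <<'E'
from h import *
c=bot.camera('wrist')
for y in (.264,.266,.268):
    print(y,[cyl(c,.6255,y,[(r,z)])[:,1].min().round(1) for r,z in((.0145,.190),(.0082,.198),(.0053,.214),(.0285,.160))])
s=bot.camera('scene')
x,y,z=bot.get_obs()['eef_pos']
print(x,y,z,proj(s,[x,y,z-.021]),proj(s,[x,y,.218]),proj(s,[x,y,.19]))
a=cv2.resize(s['img'][110:160,325:390],None,fx=12,fy=12,interpolation=cv2.INTER_CUBIC);save(dict(img=a),'s7')
E
```

```text
0.264 [np.float64(215.6), np.float64(229.6), np.float64(243.9), np.float64(184.0)]
0.266 [np.float64(212.3), np.float64(226.3), np.float64(240.4), np.float64(181.1)]
0.268 [np.float64(209.1), np.float64(223.1), np.float64(236.9), np.float64(178.2)]
0.6240317548733192 0.26496749163867167 0.2544592962743873 (np.float64(354.72123623069075), np.float64(128.4912186742641)) (np.float64(353.93504949332566), np.float64(132.30755956951282)) (np.float64(352.5491305518976), np.float64(139.035145882401))
```

View pics/s7.png

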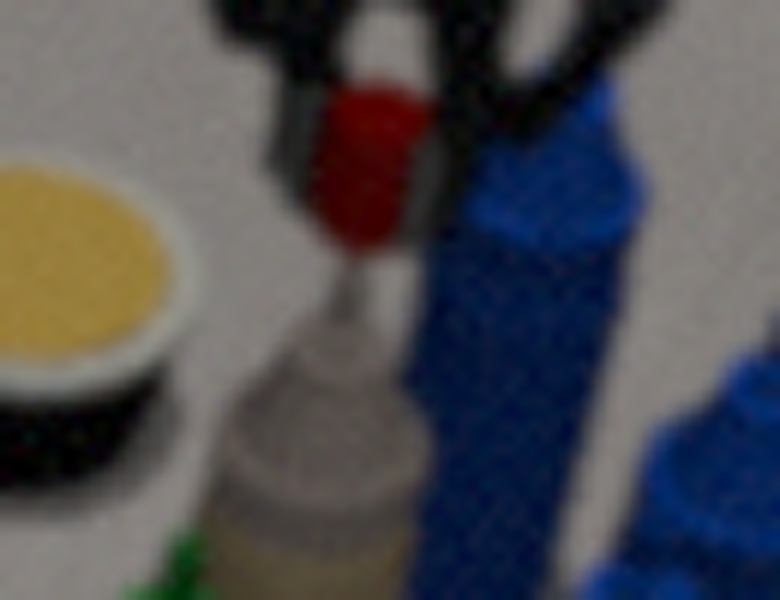

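```bash
python3 -m handwheel '[{"dx":0.06,"dy":0,"dz":0.2,"ax":0,"ay":0,"az":0},{"dx":0,"dy":0,"dz":0.2,"ax":0,"ay":0,"az":0},{"dx":0,"dy":0,"dz":0.2,"ax":0,"ay":0,"az":0},{"dx":0,"dy":0,"dz":0.2,"ax":0,"ay":0,"az":0},{"dx":0,"dy":0,"dz":0.2,"ax":0,"ay":0,"az":0},{"dx":0,"dy":0,"dz":0,"ax":0,"ay":0,"az":0},{"dx":0,"dy":0,"dz":0,"ax":0,"ay":0,"az":0}]' -1
python3 - <<'E'
from h import *
F=[];
for i in range(3): c=bot.camera('wrist');o=bot.get_obs();F.append(np.r_[o['eef_pos'],o['ft_force'],o['ft_torque']])
print(np.mean(F,0).round(4),o['tool_rot'])
a=cv2.resize(c['img'][150:300,215:345],None,fx=5,fy=4,interpolation=cv2.INTER_CUBIC);save(dict(img=a),'w8')
E
```

```text
clock: 10.9
eef_pos: [0.6239, 0.2665, 0.2291]
tool_rot: [0.707, 0.707, -0.0, -0.0]
ft_force: [-0.3, 0.3, -0.5]
grip_width: 0.0267
[ 0.624   0.2666  0.2296 -0.2042 -0.3126 -0.3454 -0.0219  0.0075  0.0058] [7.07462371e-01 7.06750949e-01 2.72167312e-04 1.25071424e-04]
```

View pics/w8.png

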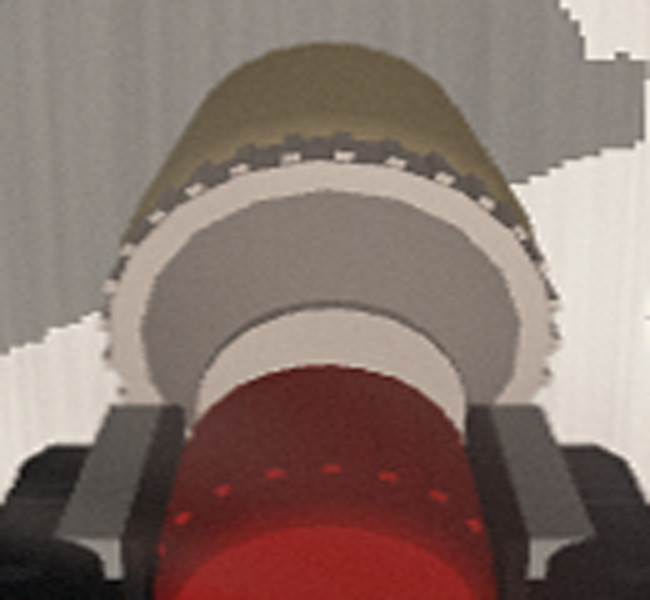

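The cap is lined up with the shoulder in image x and touching nothing. I'll carry on, with the tip about to enter the bore.

```bash
python3 -m handwheel '[{"dx":0,"dy":0,"dz":0.08,"ax":0,"ay":0,"az":0},{"dx":0,"dy":0,"dz":0.08,"ax":0,"ay":0,"az":0},{"dx":0,"dy":0,"dz":0.08,"ax":0,"ay":0,"az":0},{"dx":0,"dy":0,"dz":0.08,"ax":0,"ay":0,"az":0},{"dx":0,"dy":0,"dz":0,"ax":0,"ay":0,"az":0},{"dx":0,"dy":0,"dz":0,"ax":0,"ay":0,"az":0}]' -1
python3 - <<'E'
from h import *
F=[];
for i in range(3): c=bot.camera('wrist');o=bot.get_obs();F.append(np.r_[o['eef_pos'],o['ft_force'],o['ft_torque']])
print(np.mean(F,0).round(4),o['tool_rot'])
a=cv2.resize(c['img'][150:300,215:345],None,fx=5,fy=4,interpolation=cv2.INTER_CUBIC);save(dict(img=a),'w9')
E
```

```text
clock: 11.65
eef_pos: [0.6239, 0.2666, 0.2212]
tool_rot: [0.707, 0.707, -0.0, -0.0]
ft_force: [1.1, -0.0, -0.4]
grip_width: 0.0269
[ 0.624   0.2666  0.2214 -0.3107 -0.0931 -0.2077  0.0134  0.0098 -0.0033] [7.07473851e-01 7.06739521e-01 2.50627818e-05 9.74108541e-06]
```

View pics/w9.png

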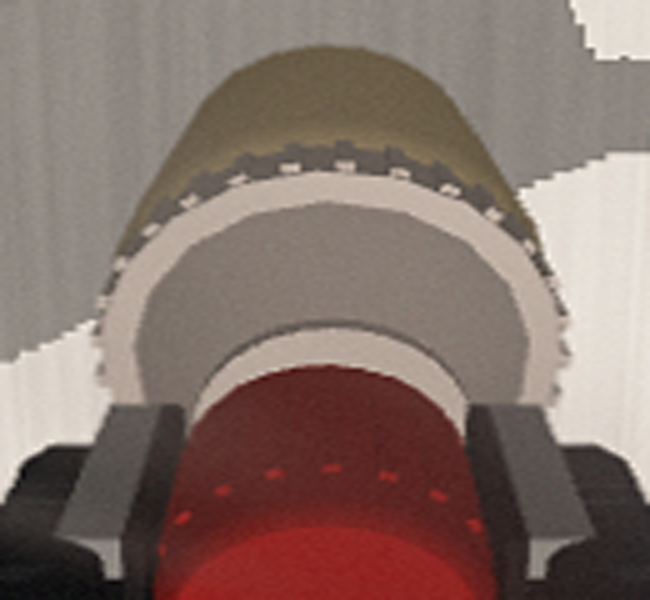

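```bash
for i in 1; do python3 -m handwheel '[{"dx":0,"dy":0,"dz":0.06,"ax":0,"ay":0,"az":0},{"dx":0,"dy":0,"dz":0.06,"ax":0,"ay":0,"az":0},{"dx":0,"dy":0,"dz":0.06,"ax":0,"ay":0,"az":0},{"dx":0,"dy":0,"dz":0,"ax":0,"ay":0,"az":0}]' -1; done
python3 -m handwheel '[{"dx":0,"dy":0,"dz":0.04,"ax":0,"ay":0,"az":0},{"dx":0,"dy":0,"dz":0,"ax":0,"ay":0,"az":0}]' -1
python3 -m handwheel '[{"dx":0,"dy":0,"dz":0.04,"ax":0,"ay":0,"az":0},{"dx":0,"dy":0,"dz":0,"ax":0,"ay":0,"az":0}]' -1
```

```text
clock: 12.2
eef_pos: [0.6241, 0.2667, 0.217]
tool_rot: [0.707, 0.707, 0.0, 0.0]
ft_force: [0.4, 0.7, 0.2]
grip_width: 0.0267
clock: 12.4
eef_pos: [0.6244, 0.2668, 0.2166]
tool_rot: [0.707, 0.707, 0.001, 0.0]
ft_force: [0.3, 1.3, 3.3]
grip_width: 0.0266
clock: 12.6
eef_pos: [0.6245, 0.2669, 0.2163]
tool_rot: [0.707, 0.707, 0.001, 0.001]
ft_force: [1.2, 0.5, 6.5]
grip_width: 0.0269
```

Resistance begins where expected (rim about 6 mm above the shoulder). I'll keep pressing in small steps.

```bash
python3 -m handwheel '[{"dx":0,"dy":0,"dz":0.04,"ax":0,"ay":0,"az":0},{"dx":0,"dy":0,"dz":0,"ax":0,"ay":0,"az":0}]' -1
python3 -m handwheel '[{"dx":0,"dy":0,"dz":0.04,"ax":0,"ay":0,"az":0},{"dx":0,"dy":0,"dz":0,"ax":0,"ay":0,"az":0}]' -1
python3 -m handwheel '[{"dx":0,"dy":0,"dz":0.04,"ax":0,"ay":0,"az":0},{"dx":0,"dy":0,"dz":0,"ax":0,"ay":0,"az":0}]' -1
```

```text
clock: 12.8
eef_pos: [0.6247, 0.2669, 0.216]
tool_rot: [0.707, 0.707, 0.002, 0.001]
ft_force: [0.1, -0.7, 7.4]
grip_width: 0.0266
clock: 13.0
eef_pos: [0.6246, 0.2669, 0.2148]
tool_rot: [0.707, 0.707, 0.002, 0.001]
ft_force: [0.4, -0.1, 3.8]
grip_width: 0.0266
clock: 13.2
eef_pos: [0.6236, 0.2663, 0.2112]
tool_rot: [0.708, 0.707, -0.001, -0.0]
ft_force: [0.1, -0.4, 3.0]
grip_width: 0.0271
```

The force dropped and the tool jumped down to z 0.211, which is the click. Now I'll press it home firmly.

```bash
python3 -m handwheel '[{"dx":0,"dy":0,"dz":0.05,"ax":0,"ay":0,"az":0},{"dx":0,"dy":0,"dz":0.05,"ax":0,"ay":0,"az":0},{"dx":0,"dy":0,"dz":0,"ax":0,"ay":0,"az":0}]' -1
python3 -m handwheel '[{"dx":0,"dy":0,"dz":0.05,"ax":0,"ay":0,"az":0},{"dx":0,"dy":0,"dz":0.05,"ax":0,"ay":0,"az":0},{"dx":0,"dy":0,"dz":0,"ax":0,"ay":0,"az":0}]' -1
```

```text
clock: 13.5
eef_pos: [0.6242, 0.2667, 0.211]
tool_rot: [0.707, 0.707, 0.001, 0.0]
ft_force: [-0.7, -0.6, 6.9]
grip_width: 0.0266
clock: 13.8
eef_pos: [0.6245, 0.2668, 0.211]
tool_rot: [0.707, 0.707, 0.002, 0.001]
ft_force: [-3.3, -0.2, 16.2]
grip_width: 0.0267
```

```bash
python3 -m handwheel '[{"dx":0,"dy":0,"dz":0.05,"ax":0,"ay":0,"az":0},{"dx":0,"dy":0,"dz":0.05,"ax":0,"ay":0,"az":0},{"dx":0,"dy":0,"dz":0,"ax":0,"ay":0,"az":0}]' -1
python3 -m handwheel '[{"dx":0,"dy":0,"dz":0.05,"ax":0,"ay":0,"az":0},{"dx":0,"dy":0,"dz":0,"ax":0,"ay":0,"az":0},{"dx":0,"dy":0,"dz":0,"ax":0,"ay":0,"az":0}]' -1
python3 - <<'E'
from h import *
F=[];
c=bot.camera('wrist');s=bot.camera('scene')
for i in range(2): bot.camera('top');o=bot.get_obs();F.append(np.r_[o['eef_pos'],o['ft_force'],o['ft_torque']])
print(np.mean(F,0).round(4),o['tool_rot'])
a=cv2.resize(c['img'][150:300,215:345],None,fx=4,fy=3.2,interpolation=cv2.INTER_CUBIC);
b=cv2.resize(s['img'][100:200,300:400],(280,480),interpolation=cv2.INTER_CUBIC)
save(dict(img=a),'w10');save(dict(img=cv2.resize(s['img'][90:220,290:410],None,fx=5,fy=4.5,interpolation=cv2.INTER_CUBIC)),'s10')
E
```

```text
clock: 14.1
eef_pos: [0.625, 0.267, 0.211]
tool_rot: [0.707, 0.707, 0.004, 0.002]
ft_force: [-4.4, -1.1, 22.3]
grip_width: 0.0267
clock: 14.4
eef_pos: [0.6252, 0.2671, 0.2109]
tool_rot: [0.707, 0.707, 0.005, 0.002]
ft_force: [-5.6, -1.7, 26.9]
grip_width: 0.0268
[ 6.25200e-01  2.67100e-01  2.10900e-01 -3.90280e+00 -1.69720e+00
  2.65181e+01 -5.81500e-01  1.47210e+00  5.30000e-03] [0.70745221 0.70674374 0.00463636 0.00178091]
```

View pics/w10.png

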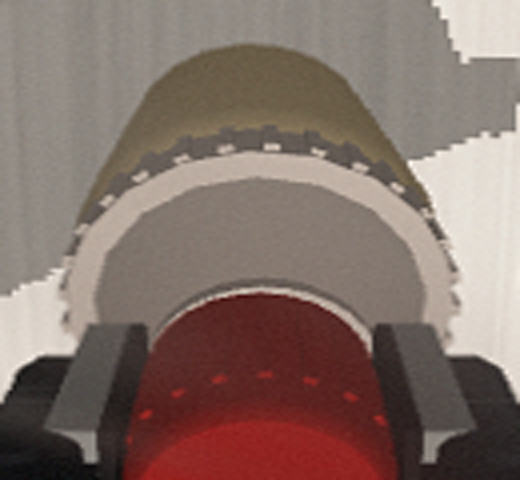

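View pics/s10.png

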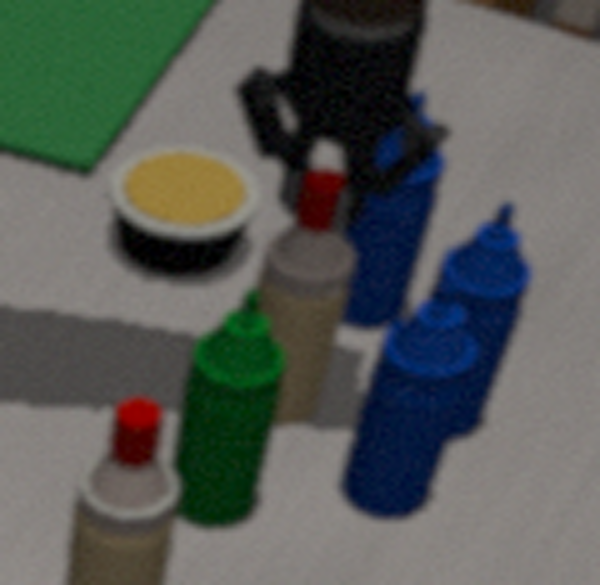

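The cap rim is seated on the shoulder and the bottle is upright. Under load there is about 4 N of side force and 0.5° of tool tilt, so I'll ease that out and press a bit more.

```bash
python3 -m handwheel '[{"dx":-0.01,"dy":-0.03,"dz":0,"ax":0.05,"ay":-0.02,"az":0},{"dx":0,"dy":0,"dz":0,"ax":0,"ay":0,"az":0},{"dx":0,"dy":0,"dz":0,"ax":0,"ay":0,"az":0},{"dx":0,"dy":0,"dz":0,"ax":0,"ay":0,"az":0}]' -1
python3 -c "
from h import *
for i in range(3):
    bot.camera('top');o=bot.get_obs();print({k:np.round(o[k],4) for k in('eef_pos','tool_rot','ft_force','ft_torque')})"
```

```text
clock: 15.0
eef_pos: [0.625, 0.267, 0.2109]
tool_rot: [0.707, 0.707, 0.001, 0.0]
ft_force: [-4.2, -1.3, 25.2]
grip_width: 0.0264
{'eef_pos': array([0.625 , 0.267 , 0.2109]), 'tool_rot': array([7.075e-01, 7.067e-01, 1.400e-03, 5.000e-04]), 'ft_force': array([-2.9574, -0.3754, 25.8453]), 'ft_torque': array([-0.378 ,  1.0548,  0.0042])}
{'eef_pos': array([0.625 , 0.267 , 0.2109]), 'tool_rot': array([7.075e-01, 7.067e-01, 1.500e-03, 5.000e-04]), 'ft_force': array([-3.9377, -1.4101, 25.8307]), 'ft_torque': array([-0.3489,  1.0244,  0.0125])}
{'eef_pos': array([0.625 , 0.267 , 0.2109]), 'tool_rot': array([7.075e-01, 7.067e-01, 1.500e-03, 5.000e-04]), 'ft_force': array([-3.1793, -1.5917, 25.3067]), 'ft_torque': array([-0.437 ,  1.0384, -0.04  ])}
```

```bash
python3 -m handwheel '[{"dx":-0.02,"dy":-0.06,"dz":0.03,"ax":0.02,"ay":-0.01,"az":0},{"dx":0,"dy":0,"dz":0.03,"ax":0,"ay":0,"az":0},{"dx":0,"dy":0,"dz":0,"ax":0,"ay":0,"az":0},{"dx":0,"dy":0,"dz":0,"ax":0,"ay":0,"az":0}]' -1
python3 -c "
from h import *
for i in range(3):
    bot.camera('top');o=bot.get_obs();print({k:np.round(o[k],4) for k in('eef_pos','tool_rot','ft_force','ft_torque')})"
```

```text
clock: 15.55
eef_pos: [0.6244, 0.2668, 0.2108]
tool_rot: [0.708, 0.707, 0.001, 0.001]
ft_force: [-2.6, -2.0, 28.5]
grip_width: 0.0268
{'eef_pos': array([0.6244, 0.2668, 0.2108]), 'tool_rot': array([7.075e-01, 7.067e-01, 1.400e-03, 7.000e-04]), 'ft_force': array([-3.3758, -1.3025, 27.6431]), 'ft_torque': array([-0.3285,  0.7785,  0.0663])}
{'eef_pos': array([0.6244, 0.2668, 0.2108]), 'tool_rot': array([7.075e-01, 7.067e-01, 1.400e-03, 7.000e-04]), 'ft_force': array([-2.8968, -2.0657, 29.3806]), 'ft_torque': array([-0.3317,  0.8103,  0.0179])}
{'eef_pos': array([0.6244, 0.2668, 0.2109]), 'tool_rot': array([7.075e-01, 7.067e-01, 1.500e-03, 7.000e-04]), 'ft_force': array([-3.7571, -0.9889, 28.6332]), 'ft_torque': array([-0.3136,  0.783 ,  0.0025])}
```

```bash
python3 - <<'E'
from h import *
c=bot.camera('wrist');s=bot.camera('scene');t=bot.camera('top')
a=cv2.resize(c['img'][150:300,215:345],(390,450),interpolation=cv2.INTER_CUBIC);b=cv2.resize(s['img'][100:220,250:400],(410,328),interpolation=cv2.INTER_CUBIC)
b=np.vstack([b,np.zeros((122,410,3),np.uint8)]);save(dict(img=np.hstack([a,b])),'f1')
print(bot.get_obs()['ft_force'],bot.get_obs()['eef_pos'])
E
```

```text
[-3.50110417 -2.02905809 27.64947673] [0.62440459 0.26683515 0.21081216]
```

View pics/f1.png

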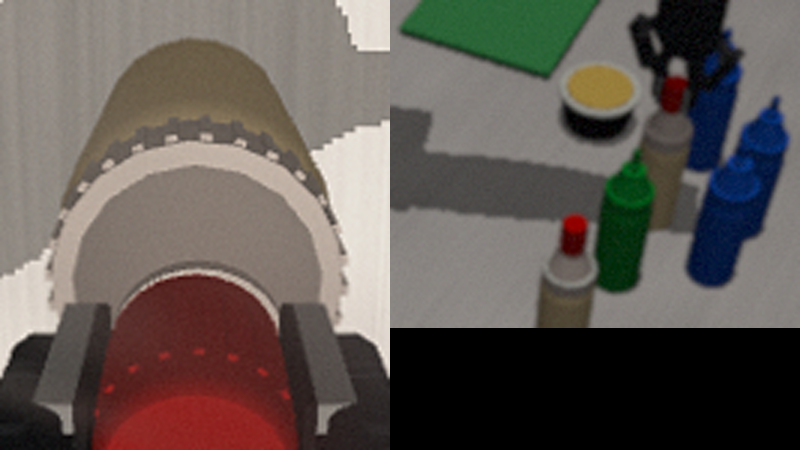

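```bash
python3 -c "
from workcell import bot
print(bot.job_done(), bot.get_obs()['clock'])"
```

```text
the job is handed in; nothing more can be done
the job is handed in; nothing more can be done
```

The red cap is on the bare cream bottle, clicked and pressed fully home. I handed the job in at about 16 s, with the gripper still holding the cap and bearing down.

- **Click:** resistance began about 6 mm above the shoulder and rose to about 7–8 N. The force then fell to about 3 N as the tool dropped roughly 4–5 mm.
- **Fully home:** the tool then stopped at z 0.211, which puts the rim at about 0.190, the shoulder height. It stayed there as the push rose to about 28 N, with no slip in the grip.
- **Last pictures:** the bottle stands upright with the cap on its shoulder. The tub and the nearer capped bottle look undisturbed. The other capped bottle was outside the final close-up, but the arm never went near it.
- **Left imperfect:** a side force of about 3–4 N and a tool tilt of about 0.2° remained at the end. I reduced the load moment on the bottle from about 1.5 to 0.8 N m but did not bring it to zero.
- **Disagreement:** the wrist camera's calibration was about 1–2 mm off from the arm's own readings, so I aligned the cap by comparing it with the nozzle in the same picture.

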